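Make up two takeaway orders at a bakery counter

TASK

Make up the two takeaway orders from the stock on the baking sheet: the brown kraft carrier tray gets the golden muffin and the yellow-lidded pudding jar, and the pale blue carrier tray gets the chocolate muffin, the red-lidded pudding jar and the blue coffee can. Stand each thing upright on the tray's floor in a compartment of its own (any compartment of the right tray), setting it down rather than dropping it. Leave the green muffin, the plate of cheesecake and the spray bottle where they are.

Things in the scene. Friction and masses are not known exactly. Their poses are not given: they have to be found in the camera images.
- muffin_gold: Golden muffin, orange-gold crown, in a white fluted paper cup, stiff, round, 70 mm tall, about 70 g. Foot 50 mm across, tapering out to 57 mm at 40 mm up; widest, 60 mm and straight-sided, 44 to 54 mm up: grip there. Origin: centre of its underside, z up. Upright on the baking sheet (floor 3 mm, rim 18 mm above the counter); stock in two columns along x, about 130 mm apart in y, about 105 mm apart in x.
- jar_yellow: Custard pudding: round glass pudding jar, cream inside, 58 mm diameter, 68 mm tall, with a bright yellow lid (60 mm diameter, 54 to 68 mm up), about 160 g. Origin: centre of its underside, z up. Upright on the baking sheet (floor 3 mm, rim 18 mm above the counter); stock in two columns along x, about 130 mm apart in y, about 105 mm apart in x.
- muffin_choc: Chocolate muffin, very dark brown crown, in a white fluted paper cup, stiff, round, 70 mm tall, about 70 g. Foot 50 mm across, tapering out to 57 mm at 40 mm up; widest, 60 mm and straight-sided, 44 to 54 mm up: grip there. Origin: centre of its underside, z up. Upright on the baking sheet (floor 3 mm, rim 18 mm above the counter); stock in two columns along x, about 130 mm apart in y, about 105 mm apart in x.
- jar_red: Strawberry pudding: round glass pudding jar, pink inside, 58 mm diameter, 68 mm tall, with a red lid (60 mm diameter, 54 to 68 mm up), about 160 g. Origin: centre of its underside, z up. Upright on the baking sheet (floor 3 mm, rim 18 mm above the counter); stock in two columns along x, about 130 mm apart in y, about 105 mm apart in x.
- can_coffee: Small drinks can, blue wall and silver top with a blue pull tab, 53 mm diameter (straight from 9 to 80 mm above its foot), 90 mm tall, about 180 g. Origin: centre of its underside, z up. Upright on the baking sheet (floor 3 mm, rim 18 mm above the counter); stock in two columns along x, about 130 mm apart in y, about 105 mm apart in x.
- tray_kraft: Low open carrier tray of brown card, fixed to the counter, 171 mm long (its x, pointing away from the robot within 0.25 rad) by 87 mm wide (its y); outer walls 25 mm high, walls 3 mm thick, floor 3 mm above the counter. Cross walls 21 mm high divide it into two equal compartments, each 81 by 81 mm inside, centred at x = -42 and +42 mm, y = 0 in its frame. Origin: centre of its underside, z up.
- tray_blue: Low open carrier tray of pale blue card, fixed to the counter, 255 mm long (its x, pointing away from the robot within 0.25 rad) by 87 mm wide (its y); outer walls 25 mm high, walls 3 mm thick, floor 3 mm above the counter. Cross walls 21 mm high divide it into three equal compartments, each 81 by 81 mm inside, centred at x = -84, 0 and +84 mm, y = 0 in its frame. Origin: centre of its underside, z up.
- muffin_green: Stays where it is. Green muffin, matcha-green crown, in a white fluted paper cup, stiff, round, 70 mm tall, about 70 g. Foot 50 mm across, tapering out to 57 mm at 40 mm up; widest, 60 mm and straight-sided, 44 to 54 mm up: grip there. Origin: centre of its underside, z up. Upright on the baking sheet (floor 3 mm, rim 18 mm above the counter); stock in two columns along x, about 130 mm apart in y, about 105 mm apart in x.
- cake_plate: White plate, 156 mm diameter, with a 63 mm tall slice of cheesecake and a fork, loose, at the left-hand side; stays where it is. Origin: centre of its underside.
- spray_bottle: White spray bottle with a red trigger head, 72 mm diameter, 204 mm tall, loose, at the right-hand side; stays where it is. Origin: centre of its underside.
Things that resemble listed ones, but are neither listed nor needed, are in the scene too. What is shaped like the jar_yellow but turquoise is not meant. What is shaped like the jar_red but turquoise is not meant.

How it is judged (in metres and radians):
At the end, for the whole second after the job is handed in: Golden muffin and yellow-lidded jar in the kraft tray; chocolate muffin, red-lidded jar and can in the blue one: each in a compartment, within 18 mm of the tray's long centre line, foot within 9 mm of the tray's underside (floor 3 mm), upright to 0.15 rad, still (under 20 mm/s) (x of muffin_gold in the frame of tray_kraft between -0.06 and 0.06 m and y of muffin_gold in the frame of tray_kraft between -0.018 and 0.018 m and z of each of muffin_gold, jar_yellow in the frame of tray_kraft below 0.009 m and angle between each of muffin_gold, jar_yellow, muffin_choc, jar_red, can_coffee's own z axis and vertical below 0.15 rad and linear speed of each of muffin_gold, jar_yellow, muffin_choc, jar_red, can_coffee below 0.02 m/s and x of jar_yellow in the frame of tray_kraft between -0.06 and 0.06 m and y of jar_yellow in the frame of tray_kraft between -0.018 and 0.018 m and x of muffin_choc in the frame of tray_blue between -0.102 and 0.102 m and y of muffin_choc in the frame of tray_blue between -0.018 and 0.018 m and z of each of muffin_choc, jar_red, can_coffee in the frame of tray_blue below 0.009 m and x of jar_red in the frame of tray_blue between -0.102 and 0.102 m and y of jar_red in the frame of tray_blue between -0.018 and 0.018 m and x of can_coffee in the frame of tray_blue between -0.102 and 0.102 m and y of can_coffee in the frame of tray_blue between -0.018 and 0.018 m); the robot touches nothing.
It fails at once if a bystander (green muffin, cheesecake plate, spray bottle) is moved more than 25 mm or tipped over (distance of any of muffin_green, cake_plate, spray_bottle from where it was at the start of the episode above 0.025 m or angle between any of muffin_green, cake_plate, spray_bottle's own z axis and vertical above 0.35 rad).
It fails at once if a muffin, jar or the can is dropped: it moves faster than 0.7 m/s (a fall of about 25 mm) with its foot less than 80 mm above the counter and no finger touching it ((linear speed of muffin_gold above 0.7 m/s and height (world z) of muffin_gold below 0.08 m and contact force between the fingers and muffin_gold below 0.01 N) or (linear speed of jar_yellow above 0.7 m/s and height (world z) of jar_yellow below 0.08 m and contact force between the fingers and jar_yellow below 0.01 N) or (linear speed of muffin_choc above 0.7 m/s and height (world z) of muffin_choc below 0.08 m and contact force between the fingers and muffin_choc below 0.01 N) or (linear speed of jar_red above 0.7 m/s and height (world z) of jar_red below 0.08 m and contact force between the fingers and jar_red below 0.01 N) or (linear speed of can_coffee above 0.7 m/s and height (world z) of can_coffee below 0.08 m and contact force between the fingers and can_coffee below 0.01 N)).
It also fails if it takes over 125 s, if anything falls off the work surface, if the arm or the gripper's body presses on something with over 40 N, if the wrist force passes 120 N, or if a joint passes its speed limit or range.

ROBOT

A 6-joint arm with a two-finger parallel gripper is mounted at the origin on the work surface. World frame = base frame: x ahead of the robot, y to its left, z up, the work surface at z = 0. Lengths are in mm, angles in degrees, forces in N, time in s.
With the tool pointing down it reaches from about 300 to 850 mm from the base axis. Payload 4.2 kg.
Tool frame: the origin (TCP) lies between the finger pads; the fingertips stand 19 mm ahead of it and the grasp point (between the pads) is the TCP; z points along the fingers, x is the direction in which the jaws open and shut, and the axes are right-handed (so a half turn about z gives the same grasp; the last joint's range is limited). The gripper opens to 91 mm and grips with 3 to 60 N. Pads are 32 mm wide; open, the fingers measure 118 mm over their backs; the gripper's body (76 mm by 178 mm) begins 60 mm behind the grasp point.
Start: joints at [70.13, 18.312, 89.639, -0, 72.044, -1.146], TCP at [184.585, 544.582, 232.976] pointing down, gripper open.
Joint ranges: [-177.97, 177.97], [-48.28, 115.42], [12.27, 149.76], [-77.06, 257.06], [2.81, 150.46], [-146.56, 146.56]. Speed limits (degrees/s): [147.25, 147.25, 180, 180, 180, 180].

INTERFACE

Orientations are given as [roll, pitch, yaw] about the fixed x, y, z axes, in that order (R = Rz(yaw) Ry(pitch) Rx(roll)).
In Python, from workcell import sensors, grab_frame, env gives the robot as it stands.
- The arm moves only by the tool servo_tool, never from a script. Its argument "motion" is one flat list of numbers, 7 for each row, row after row: the shift along the world's x, y, z in mm, then the turn, a rotation vector about the world's x, y, z in rad, then the opening in per cent of the stroke, from 0 (shut) to 100 (fully open). In form: [x, y, z, rx, ry, rz, grip, x, y, z, rx, ry, rz, grip, ...]. A call has 1 to 10 rows; each row shifts and turns the commanded pose from where the row before left it; what a row does not reach is not made up. A row lasts 1/12 s, in which the tool goes at most 41.7 mm and 7.16 degrees, less where a joint would pass 70% of its speed; a pose out of reach is approached as far as the arm can. A call with a gripper value outside its range is refused whole. The fingers move at their own pace and stop on an object; "newtons" is the grip in N (left out, the last holds). Time passes only in rows, so rows that do not move let the fingers close. It gives the time, the measured TCP pose, the force and the opening at its end, in the units of the state.
- sensors.state(): the state, without advancing time (a new reading comes with each control period).
- grab_frame(name): name is "side" or "top" or "wrist"; returns a dict with "image" (480x640x3 uint8, red, green, blue), "depth" (480x640 float32, mm along the optical axis (not along the pixel's ray), 0 where there is no reading), "fx", "fy", "cx", "cy" (pixels), "extrinsics" (4x4, takes a point from camera to world coordinates); the wrist camera has in their place "T_tool_cam" (4x4, takes a point from camera to tool coordinates, whose origin is the TCP and whose axes are the tool frame's). Camera axes: x right, y up, looking along -z (the intrinsics and any distortion apply to the point x, -y, -z); pixel columns grow to the right and rows downward; lengths in mm; the calibration is good to about 2 mm. A picture is of the moment at which its call begins: read the wrist's pose just before it.
- env.job_done(): hands the job in, once; it reports no verdict.
The state is a dict: "time_s": time; "qpos": joint angles; "qvel": joint speeds; "effort": joint torques, N m; "ee_pos": TCP position; "ee_rot": TCP orientation; "force": force on the tool from outside, world axes, zero at the start; "torque": the same for the moment, N m; "gripper_width": finger opening in mm.
Only numpy, scipy, OpenCV 4.12 (cv2) and the standard library are available. Lean on these libraries where they do the work, as an engineer would, in place of code of your own. Each camera call takes 0.05 s, during which the arm holds its last target.

## Working session

There is one attempt and no reset: what is moved stays moved. The work goes in short steps, Python scripts to look and compute and a tool call to move; the robot and the scene stay as the last step left them, time stands still between calls to the robot, and variables do not carry over. Pictures are saved under pics/ and viewed, and the job is handed in when it is done.

Besides the shell and the picture viewer there is one more tool, called after ">>>" by a JSON object that holds its "method" and its "body", one argument or row to a line. servo_tool: Moves the arm, as the interface text tells. Its arguments: {"type":"object","properties":{"motion":{"type":"array"},"newtons":{"type":"number"}},"required":["motion"]}

```bash
mkdir -p pics
python3 - <<'E'
from workcell import sensors, grab_frame
import cv2,numpy as np
print(sensors.state())
for n in ["top","side"]:
    f=grab_frame(n); cv2.imwrite(f"pics/{n}0.png",f["image"][:,:,::-1]); np.savez(f"{n}0.npz",**f)
    print(n,f["fx"],f["fy"],f["cx"],f["cy"],[k for k in f]); print(np.round(f["extrinsics"],3))
E
```

```text
{'time_s': 0.0, 'qpos': array([ 7.01297417e+01,  1.83522967e+01,  8.97076194e+01, -1.31772143e-03,
        7.20428629e+01, -1.14376465e+00]), 'qvel': array([-0.09097329, -0.06740026,  0.03064634,  0.01400828, -0.02378279,
        0.07671286]), 'effort': array([-4.06709423e-04, -4.12451828e+01, -2.31971276e+01,  7.24875228e-02,
        4.57013806e-02, -1.42106096e-04]), 'ee_pos': array([184.42778023, 544.11756794, 232.10545315]), 'ee_rot': array([-1.79999201e+02,  1.02783594e-01,  7.12739145e+01]), 'force': array([0.38142079, 0.4423485 , 0.58025922]), 'torque': array([ 0.03862133, -0.01953835, -0.04646156]), 'gripper_width': 91.08076690536535}
top 502.5050439340448 502.5050439340448 318.3812907288088 236.02430461389704 ['image', 'depth', 'fx', 'fy', 'cx', 'cy', 'extrinsics']
[[-1.100000e-02  9.840000e-01 -1.790000e-01  2.918100e+02]
 [-1.000000e+00 -1.000000e-02  4.000000e-03 -1.906200e+01]
 [ 2.000000e-03  1.790000e-01  9.840000e-01  1.331096e+03]
 [ 0.000000e+00  0.000000e+00  0.000000e+00  1.000000e+00]]
side 443.0111601446942 443.0111601446942 313.52595888786703 234.53483669951515 ['image', 'depth', 'fx', 'fy', 'cx', 'cy', 'extrinsics']
[[ 7.29000e-01  4.02000e-01 -5.54000e-01 -5.95560e+01]
 [-6.85000e-01  4.32000e-01 -5.87000e-01 -6.52119e+02]
 [ 4.00000e-03  8.07000e-01  5.90000e-01  6.74901e+02]
 [ 0.00000e+00  0.00000e+00  0.00000e+00  1.00000e+00]]
```

View pics/top0.png

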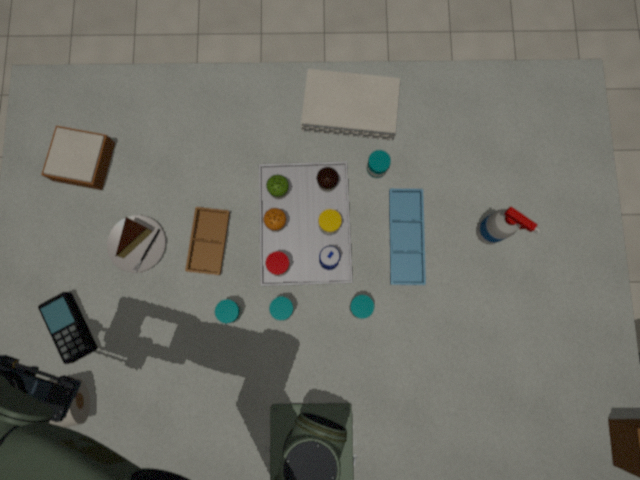

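View pics/side0.png

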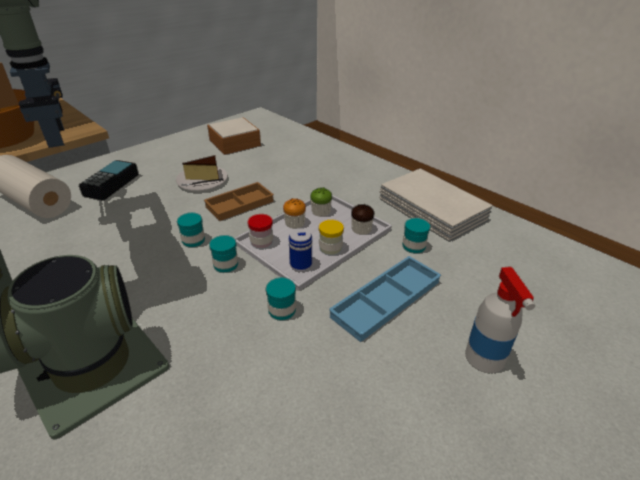

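The top view has, on the baking sheet, green muffin (277,185), choc muffin (328,178), gold muffin (275,219), yellow jar (330,221), red jar (278,262) and blue can (330,257). The kraft tray is at (208,240) and the blue tray at (406,236). Four turquoise-lidded decoys are at (228,311), (281,307), (362,305) and (379,161). Next I'll enlarge this to confirm, and measure.

```bash
cat > h.py <<'E'
import numpy as np,cv2
def cloud(f):
    v,u=np.mgrid[0:480,0:640]; d=f["depth"].astype(float)
    c=np.stack([(u-f["cx"])/f["fx"]*d,-(v-f["cy"])/f["fy"]*d,-d],-1)
    E=f["extrinsics"]; return c@E[:3,:3].T+E[:3,3]
def project(f,p):
    E=f["extrinsics"]; c=(np.atleast_2d(p)-E[:3,3])@E[:3,:3]
    return np.stack([f["cx"]+f["fx"]*c[:,0]/-c[:,2], f["cy"]-f["fy"]*c[:,1]/-c[:,2]],-1)
E
python3 - <<'E'
from h import *
f=dict(np.load("top0.npz")); P=cloud(f)
im=f["image"][:,:,::-1].copy()
cv2.imwrite("pics/crop0.png",cv2.resize(im[145:325,170:440],None,fx=2.9,fy=2.9,interpolation=cv2.INTER_CUBIC))
for n,(u,v) in dict(green=(277,185),choc=(328,178),gold=(275,219),yel=(330,221),red=(278,262),can=(330,257)).items():
    w=P[v-17:v+18,u-17:u+18].reshape(-1,3); 
    zt=np.percentile(w[:,2],97)
    for lo in (45,zt-8):
        m=w[w[:,2]>lo]; (c,r)=cv2.minEnclosingCircle(m[:,:2].astype(np.float32))
        print(n,"ztop %.1f"%zt,"lo%.0f"%lo,len(m),"mean",m[:,:2].mean(0).round(1),"mid",((m[:,:2].max(0)+m[:,:2].min(0))/2).round(1),"circ",np.round(c,1),round(r,1))
print("sheet/counter z",P[240,300],P[330,450])
# trays by colour
hsv=cv2.cvtColor(im,cv2.COLOR_BGR2HSV)
for n,(x0,y0,x1,y1) in dict(kraft=(180,200,238,282),blue=(382,182,432,292)).items():
    sub=hsv[y0:y1,x0:x1]; Q=P[y0:y1,x0:x1]
    hh=(sub[...,0]<25)&(sub[...,1]>90) if n=="kraft" else (sub[...,0]>90)&(sub[...,0]<115)&(sub[...,1]>80)
    hh=cv2.morphologyEx(hh.astype(np.uint8),cv2.MORPH_OPEN,np.ones((3,3)))>0
    q=Q[hh]; 
    r=cv2.minAreaRect(q[:,:2].astype(np.float32)); print(n,hh.sum(),r,"med z",np.median(q[:,2]),q[:,2].max())
    t=q[q[:,2]>16]; print(" top",len(t),cv2.minAreaRect(t[:,:2].astype(np.float32)) if len(t)>5 else 0)
E
```

```text
green ztop 73.8 lo45 411 mean [649.   79.8] mid [489.7  46.5] circ [489.7  36. ] 205.4
green ztop 73.8 lo66 242 mean [646.5  79. ] mid [486.9  43.3] circ [486.   37.6] 202.3
choc ztop 73.9 lo45 408 mean [668.7 -48.7] mid [499.5 -48.3] circ [499.5 -35.3] 208.3
choc ztop 73.9 lo66 230 mean [666.6 -48.5] mid [497.1 -46.8] circ [497.1 -37.8] 206.2
gold ztop 73.4 lo45 418 mean [564.2  87.2] mid [445.3  50.1] circ [445.  37.] 163.2
gold ztop 73.4 lo65 258 mean [564.4  86.8] mid [442.8  46.9] circ [442.6  37.9] 161.2
yel ztop 74.1 lo45 447 mean [557.8 -52.8] mid [441.9 -50.8] circ [441.9 -39.5] 151.5
yel ztop 74.1 lo66 416 mean [558.5 -52.8] mid [441.9 -50.8] circ [441.9 -39.5] 151.5
red ztop 74.6 lo45 460 mean [449.8  79.7] mid [387.6  46.2] circ [383.9  40.7] 109.7
red ztop 74.6 lo67 422 mean [450.2  80. ] mid [387.6  46.2] circ [383.9  40.7] 109.7
can ztop 96.1 lo45 387 mean [460.8 -49.6] mid [392.3 -47. ] circ [392.3 -34.8] 101.7
can ztop 96.1 lo88 314 mean [462.4 -50.7] mid [391.7 -47. ] circ [391.7 -33.4] 100.9
sheet/counter z [522.95641551  25.16215685   0.94089794] [ 2.81063565e+02 -3.64563576e+02 -2.10388435e-01]
kraft 2235 ((462.52362060546875, 136.33982849121094), (422.2637939453125, 186.72137451171875), 66.16645050048828) med z 4.223896248366827 1331.096431290646
 top 477 ((462.52362060546875, 136.33982849121094), (422.2637939453125, 186.72137451171875), 66.16645050048828)
blue 2914 ((442.76904296875, -211.34222412109375), (188.36143493652344, 451.1771545410156), 60.79544448852539) med z 3.266366280165016 1331.096431290646
 top 377 ((442.76904296875, -211.34222412109375), (188.36143493652344, 451.1771545410156), 60.79544448852539)
```

View pics/crop0.png

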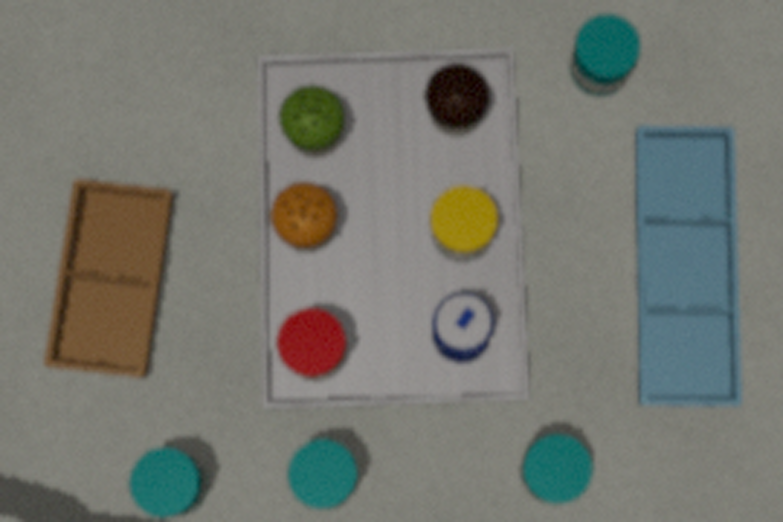

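The enlarged crop (scale 2.9) confirms six distinct items: green (312,117), choc (458,96), gold (305,214), yellow (464,219), red (312,342), and the can with its blue tab (463,325). Only the turquoise jars resemble the targets, and they all sit off the sheet. I'll refine the measurement with zero-depth pixels filtered out.

Run:
```python
from h import *
f=dict(np.load("top0.npz")); P=cloud(f); ok=f["depth"]>0
im=f["image"][:,:,::-1].copy()
for n,(u,v) in dict(green=(277,185),choc=(328,178),gold=(275,219),yel=(330,221),red=(278,262),can=(330,257),t1=(228,311),t2=(281,307),t3=(362,305),t4=(379,161)).items():
    s=np.s_[v-18:v+19,u-18:u+19]; w=P[s][ok[s]]
    zt=np.percentile(w[:,2],97)
    for lo,hi in ((40,200),(zt-8,zt+4)):
        m=w[(w[:,2]>lo)&(w[:,2]<hi)]; c,r=cv2.minEnclosingCircle(m[:,:2].astype(np.float32))
        print(n,"ztop %.1f"%zt,len(m),"mean",m[:,:2].mean(0).round(1),"mid",((np.percentile(m[:,:2],99,axis=0)+np.percentile(m[:,:2],1,axis=0))/2).round(1),"circ",np.round(c,1),round(r,1))
hsv=cv2.cvtColor(im,cv2.COLOR_BGR2HSV)
for n,(x0,y0,x1,y1) in dict(kraft=(180,200,238,282),blue=(382,182,432,292)).items():
    sub=hsv[y0:y1,x0:x1]
    hh=(sub[...,0]<25)&(sub[...,1]>90) if n=="kraft" else (sub[...,0]>90)&(sub[...,0]<115)&(sub[...,1]>80)
    hh=cv2.morphologyEx(hh.astype(np.uint8),cv2.MORPH_OPEN,np.ones((3,3)))>0
    h2=hh&ok[y0:y1,x0:x1]; q=P[y0:y1,x0:x1][h2]
    print(n,hh.sum(),cv2.minAreaRect(q[:,:2].astype(np.float32)),np.median(q[:,2]),np.percentile(q[:,2],99))
    t=q[q[:,2]>14]; print(" top",len(t),cv2.minAreaRect(t[:,:2].astype(np.float32)))
    # pixel contour rect projected to rim plane z=25
    ys,xs=np.nonzero(hh); r=cv2.minAreaRect(np.stack([xs+x0,ys+y0],1).astype(np.float32)); b=cv2.boxPoints(r)
    E=f["extrinsics"]
    for Z in (25,):
        out=[]
        for u,v in b:
            d=E[:3,:3]@np.array([(u-f["cx"])/f["fx"],-(v-f["cy"])/f["fy"],-1]); out.append((E[:3,3]+d*(Z-E[2,3])/d[2])[:2])
        out=np.array(out); print(" box",out.round(1).tolist(),"c",out.mean(0).round(1), [round(float(np.linalg.norm(out[i]-out[i-1])),1) for i in range(4)])
```

```text
green ztop 73.1 406 mean [655.9  81.7] mid [658.6  81.9] circ [659.5  83. ] 30.2
green ztop 73.1 248 mean [658.5  82.4] mid [659.1  81.6] circ [658.2  81.2] 27.3
choc ztop 73.3 402 mean [675.2 -49.2] mid [678.4 -49.8] circ [679.4 -49.6] 30.4
choc ztop 73.3 234 mean [678.  -49.1] mid [677.2 -48.4] circ [679.1 -48.9] 26.0
gold ztop 73.0 414 mean [566.8  88.3] mid [568.9  89. ] circ [569.3  89.2] 30.2
gold ztop 73.0 259 mean [568.6  88.4] mid [569.7  88.4] circ [568.8  87.6] 26.9
yel ztop 73.8 455 mean [559.7 -53. ] mid [560.9 -53.5] circ [561.9 -53.8] 30.8
yel ztop 73.8 413 mean [561.2 -53.2] mid [561.2 -54. ] circ [561.9 -53.8] 30.8
red ztop 74.1 456 mean [452.1  81.2] mid [452.6  81.3] circ [453.3  81.7] 30.9
red ztop 74.1 421 mean [452.8  81.6] mid [452.7  81.2] circ [453.1  81.5] 30.4
can ztop 95.8 387 mean [462.8 -50. ] mid [464.6 -49.9] circ [465.9 -50.6] 27.0
can ztop 95.8 311 mean [465.3 -51.1] mid [464.9 -51.1] circ [465.9 -50.7] 25.9
t1 ztop 70.9 478 mean [333.1 206.4] mid [333.  206.6] circ [333.9 208.1] 31.1
t1 ztop 70.9 456 mean [333.3 207.1] mid [333.  207.1] circ [333.5 
[... 552 characters left out ...]
1), (91.68464660644531, 173.19976806640625), 82.69251251220703) 4.201611733128175 29.427668153908762
 top 489 ((521.6564331054688, 269.3816223144531), (91.68464660644531, 173.19976806640625), 82.69251251220703)
 box [[441.8, 324.1], [615.8, 303.8], [600.4, 211.8], [427.1, 234.2]] c [521.3 268.5] [91.1, 175.2, 93.2, 174.8]
blue 2914 ((528.1608276367188, -257.3191223144531), (87.4117431640625, 251.39987182617188), 88.69020080566406) 3.258242621586078 28.235011730091728
 top 392 ((528.1608276367188, -257.3191223144531), (87.4117431640625, 251.39987182617188), 88.69020080566406)
 box [[652.5, -215.5], [654.0, -303.2], [402.5, -297.6], [401.1, -212.9]] c [ 527.5 -257.3] [251.3, 87.7, 251.6, 84.8]
```

Targets, in mm:

| Item | x | y | Destination | x | y |
|---|---|---|---|---|---|
| gold | 569 | 88.6 | kraft far | 563 | 264 |
| yellow | 561 | -54 | kraft near | 480 | 274 |
| choc | 678.5 | -49 | blue far | 612 | -259 |
| can | 465 | -51 | blue middle | 528 | -257 |
| red | 453 | 81.5 | blue near | 444 | -256 |

I'll keep the jaws along world y throughout (yaw 90). First move is to above the gold muffin.

>>> {"method": "servo_tool", "body": {
  "motion": [19.2,-22.8,-3,0,0,0.0327,100,19.2,-22.8,-3,0,0,0.0327,100,19.2,-22.8,-3,0,0,0.0327,100,19.2,-22.8,-3,0,0,0.0327,100,19.2,-22.8,-3,0,0,0.0327,100,19.2,-22.8,-3,0,0,0.0327,100,19.2,-22.8,-3,0,0,0.0327,100,19.2,-22.8,-3,0,0,0.0327,100,19.2,-22.8,-3,0,0,0.0327,100,19.2,-22.8,-3,0,0,0.0327,100],
  "newtons": 15
}}

```text
time_s: 0.93
ee_pos: [377.1, 315.2, 202.6]
ee_rot: [-180.0, 0.0, 90.1]
force: [0.6, 0.0, -0.8]
gripper_width: 91.3
```

>>> {"method": "servo_tool", "body": {
  "motion": [19.2,-22.8,-3,0,0,0,100,19.2,-22.8,-3,0,0,0,100,19.2,-22.8,-3,0,0,0,100,19.2,-22.8,-3,0,0,0,100,19.2,-22.8,-3,0,0,0,100,19.2,-22.8,-3,0,0,0,100,19.2,-22.8,-3,0,0,0,100,19.2,-22.8,-3,0,0,0,100,19.2,-22.8,-3,0,0,0,100,0,0,0,0,0,0,100]
}}

```text
time_s: 1.77
ee_pos: [552.1, 107.7, 174.9]
ee_rot: [180.0, 0.1, 89.8]
force: [-0.6, -0.1, -0.2]
gripper_width: 91.0
```

>>> {"method": "servo_tool", "body": {
  "motion": [10,-11.5,-5,0,0,0,100,9.6,-11.3,-5,0,0,0,100,0,0,0,0,0,0,100,0,0,0,0,0,0,100]
}}

```text
time_s: 2.1
ee_pos: [568.8, 88.3, 165.2]
ee_rot: [-179.9, -0.0, 90.0]
force: [0.2, 0.2, -0.3]
gripper_width: 91.1
```

```bash
cat >> h.py <<'E'
from scipy.spatial.transform import Rotation as Ro
def wrist(name):
    from workcell import sensors,grab_frame
    s=sensors.state(); f=grab_frame("wrist"); cv2.imwrite(f"pics/{name}.png",f["image"][:,:,::-1])
    T=np.eye(4); T[:3,:3]=Ro.from_euler("xyz",s["ee_rot"],degrees=True).as_matrix(); T[:3,3]=s["ee_pos"]
    f["extrinsics"]=T@f["T_tool_cam"]; return s,f
E
python3 - <<'E'
from h import *
s,f=wrist("w1"); P=cloud(f); ok=f["depth"]>0
print(s["ee_pos"],s["ee_rot"],f["T_tool_cam"].round(2).tolist())
print(project(f,[[569,88.6,73]]))
m=ok&(P[...,2]>40)&(P[...,2]<90)
n,l,st,_=cv2.connectedComponentsWithStats(m.astype(np.uint8))
for i in range(1,n):
    if st[i,4]>800:
        q=P[l==i]; q=q[q[:,2]>q[:,2].max()-25]; print(st[i],q.mean(0).round(1),((q.max(0)+q.min(0))/2).round(1),np.percentile(q[:,2],97), [np.round(x,1) for x in cv2.minEnclosingCircle(q[:,:2].astype(np.float32))])
E
```

```text
[568.81514384  88.34978246 165.22991008] [-1.79907576e+02 -7.18337106e-03  8.99750292e+01] [[1.0, 0.0, -0.0, 0.27], [0.0, -0.97, -0.25, -69.11], [-0.0, 0.25, -0.97, -151.58], [0.0, 0.0, 0.0, 1.0]]
[[315.21582687 250.88142565]]
[ 262   40   88   97 6470] [453.9  82.   70.8] [454.1  81.8  65.4] 72.24818474823256 [array([454. ,  81.9]), np.float64(30.6)]
[  80   60   92   90 2913] [470.6 -31.8  80.9] [466.7 -44.8  77.5] 89.69780126189502 [array([466.8, -49.8]), np.float64(27.0)]
[  91  200   93   78 5497] [559.5 -49.4  69.2] [561.7 -52.6  60.6] 71.96002110016998 [array([562.2, -52.7]), np.float64(30.6)]
[ 280  210   73   73 4126] [567.   89.5  67.1] [570.1  89.3  63.7] 73.74411844973339 [array([570.5,  89.4]), np.float64(29.9)]
[ 275  331   68   45 2153] [654.6  81.6  67.8] [662.1  82.6  63.6] 73.7656857837657 [array([660.3,  82.7]), np.float64(29.7)]
```

View pics/w1.png

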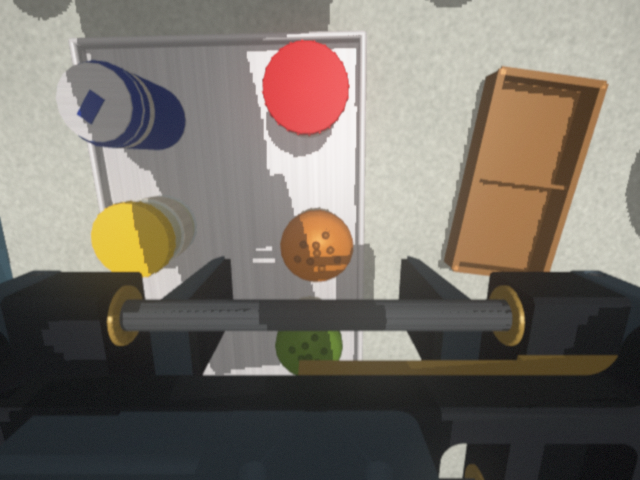

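The wrist view shows the gold muffin at (316,245) between the fingers, and puts it at (570,89), within 1–2 mm of the top camera. Next I descend and grip.

>>> {"method": "servo_tool", "body": {
  "motion": [1,0.7,-20,0,0,0,100,0,0,-20,0,0,0,100,0,0,-20,0,0,0,100,0,0,-20,0,0,0,100,0,0,-16,0,0,0,100,0,0,-10,0,0,0,100,0,0,-6,0,0,0,100,0,0,0,0,0,0,100,0,0,0,0,0,0,50,0,0,0,0,0,0,50]
}}

```text
time_s: 2.98
ee_pos: [570.7, 89.5, 55.1]
ee_rot: [179.9, -0.0, 90.0]
force: [-0.5, 0.4, 0.0]
gripper_width: 80.7
```

>>> {"method": "servo_tool", "body": {
  "motion": [0,0,0,0,0,0,50,0,0,0,0,0,0,50,0,0,0,0,0,0,50,0,0,0,0,0,0,50],
  "newtons": 15
}}

```text
time_s: 3.32
ee_pos: [570.3, 89.2, 54.6]
ee_rot: [179.9, -0.0, 90.0]
force: [-1.0, 0.9, 2.5]
gripper_width: 59.0
```

Run:
```python
from h import *
from workcell import sensors
s,f=wrist("w1b"); E=f["extrinsics"]
print(s["ee_pos"],s["gripper_width"])
# rim corners from picture w1 (pose of w1)
T=np.eye(4);T[:3,:3]=Ro.from_euler("xyz",[-179.9076,-.007,89.975],degrees=True).as_matrix();T[:3,3]=[568.815,88.35,165.23]
E=T@f["T_tool_cam"]; o=[]
for u,v in [(503,68),(606,82),(552,273),(446,265)]:
    d=E[:3,:3]@np.array([(u-f["cx"])/f["fx"],-(v-f["cy"])/f["fy"],-1]); o.append((E[:3,3]+d*(25-E[2,3])/d[2])[:2])
o=np.array(o);print(o.round(1).tolist(),o.mean(0)); print([np.degrees(np.arctan2(*(o[j]-o[i])[::-1])) for i,j in((0,3),(1,2))],[np.linalg.norm(o[i]-o[i-1]) for i in range(4)])
```

```text
[570.30489727  89.20648677  54.55321211] 58.965663586828164
[[430.7, 239.0], [441.1, 323.7], [604.1, 308.2], [596.2, 209.1]] [518.01931938 269.9789073 ]
[np.float64(-10.239773521327027), np.float64(-5.425278470970387)] [np.float64(168.19483777773053), np.float64(85.29362143816972), np.float64(163.7768195200286), np.float64(99.39050360554462)]
```

Gripped at 59 mm. Lift, carry and lower.

>>> {"method": "servo_tool", "body": {
  "motion": [0,0,10,0,0,0,50,0,0,20,0,0,0,50,0,0,20,0,0,0,50,0,10,15,0,0,0,50,-1.3,25,5,0,0,0,50,-1.4,30,0,0,0,0,50,-1.4,30,0,0,0,0,50,-1.4,30,0,0,0,0,50,-1.4,30,0,0,0,0,50,-1.4,20,0,0,0,0,50]
}}

```text
time_s: 4.2
ee_pos: [561.3, 266.9, 124.5]
ee_rot: [180.0, -0.1, 90.1]
force: [-0.4, 0.0, 0.2]
gripper_width: 58.6
```

>>> {"method": "servo_tool", "body": {
  "motion": [0,0,0,0,0,0,50,0,0,-15,0,0,0,50,0,0,-20,0,0,0,50,0,0,-15,0,0,0,50,0,0,-10,0,0,0,50,0,0,-5,0,0,0,50,0,0,-2,0,0,0,50,0,0,0,0,0,0,50]
}}

```text
time_s: 4.87
ee_pos: [561.9, 264.0, 57.1]
ee_rot: [180.0, -0.0, 90.0]
force: [0.2, 1.4, -0.8]
gripper_width: 59.1
```

Run:
```python
from h import *
s,f=wrist("w2"); print(s["ee_pos"],s["force"],s["gripper_width"])
```

```text
[561.90832313 264.02170587  57.11744546] [ 0.1782782   1.37197964 -0.76180402] 59.10411415374939
```

View pics/w2.png

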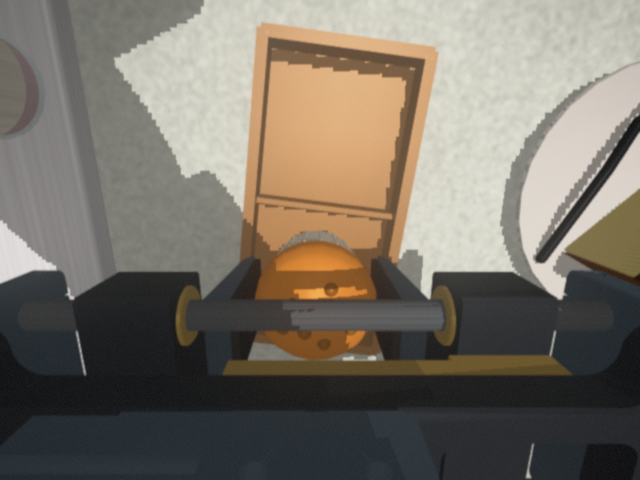

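The muffin hangs over the far compartment with the divider at (325,207) clear of it. I'll lower 2.5 mm more and release.

>>> {"method": "servo_tool", "body": {
  "motion": [0,0,-1.5,0,0,0,50,0,0,-1.5,0,0,0,50,0,0,0,0,0,0,50,0,0,0,0,0,0,70,0,0,0,0,0,0,100,0,0,0,0,0,0,100,0,0,0,0,0,0,100]
}}

```text
time_s: 5.5
ee_pos: [561.7, 264.3, 54.1]
ee_rot: [180.0, -0.0, 90.0]
force: [-1.2, 0.8, 0.0]
gripper_width: 80.9
```

Run:
```python
from h import *
s,f=wrist("w3"); print(s["ee_pos"],s["force"],s["gripper_width"])
P=cloud(f); m=(f["depth"]>0)&(P[...,2]>55)&(P[...,2]<80)&(abs(P[...,0]-562)<45)&(abs(P[...,1]-264)<30)
q=P[m]; print(q.mean(0),q.max(0),q.min(0))
```

```text
[561.66405543 264.30453533  54.05302446] [-1.24991624  0.76884183  0.03004359] 80.92255843980823
[554.57471161 264.85186857  66.15311082] [588.45961277 293.84608399  75.95051084] [532.74857918 235.67617436  55.00853144]
```

View pics/w3.png

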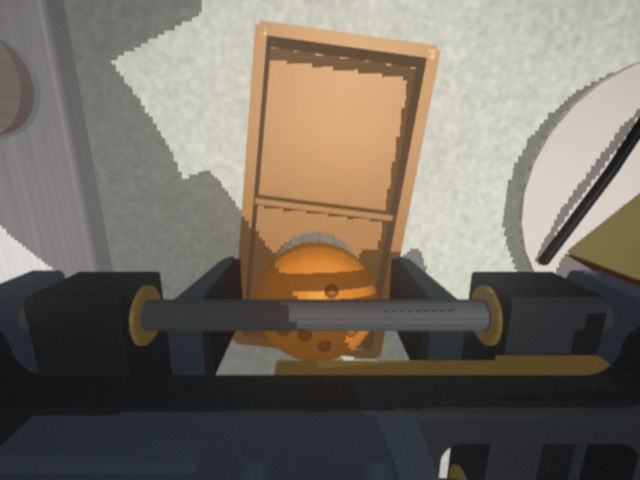

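Gold is placed. Next I lift and go to yellow at (561.8,-53.3).

>>> {"method": "servo_tool", "body": {
  "motion": [0,0,15,0,0,0,100,0,0,25,0,0,0,100,0,0,30,0,0,0,100,0,-20,30,0,0,0,100,0,-35,0,0,0,0,100,0,-35,0,0,0,0,100,0,-35,0,0,0,0,100,0,-35,0,0,0,0,100,0,-35,0,0,0,0,100,0,-35,0,0,0,0,100]
}}

```text
time_s: 6.38
ee_pos: [561.3, 32.7, 154.1]
ee_rot: [180.0, -0.0, 90.0]
force: [0.6, -0.8, -0.4]
gripper_width: 91.4
```

>>> {"method": "servo_tool", "body": {
  "motion": [0,-35,0,0,0,0,100,0,-35,0,0,0,0,100,0,-17.5,0,0,0,0,100,0,0,0,0,0,0,100,0,0,0,0,0,0,100]
}}

```text
time_s: 6.8
ee_pos: [561.6, -53.9, 153.9]
ee_rot: [-180.0, -0.0, 89.9]
force: [0.4, 0.4, 0.1]
gripper_width: 91.1
```

```bash
cat >> h.py <<'E'
def look(name):
    s,f=wrist(name); P=cloud(f); ok=f["depth"]>0
    print(s["ee_pos"].round(1),s["ee_rot"].round(1),round(s["gripper_width"],1))
    m=ok&(P[...,2]>40)&(P[...,2]<100)
    n,l,st,_=cv2.connectedComponentsWithStats(m.astype(np.uint8))
    for i in range(1,n):
        if st[i,4]>800:
            q=P[l==i]; q=q[q[:,2]>q[:,2].max()-25]; c,r=cv2.minEnclosingCircle(q[:,:2].astype(np.float32)); print(st[i],q.mean(0).round(1),"top %.1f"%np.percentile(q[:,2],97),np.round(c,1),round(r,1))
    return s,f
E
python3 -c "
from h import *
look('w4')"
```

```text
[561.6 -53.9 153.9] [-180.    -0.    89.9] 91.1
[ 458   46  109  100 8259] [454.4  78.5  69.7] top 72.2 [454.2  81.4] 30.7
[ 277   68   85   91 6053] [467.2 -50.9  92.2] top 94.7 [466.8 -50.8] 26.9
[ 275  210   82   83 5178] [560.8 -53.3  70.5] top 72.1 [562.6 -53.3] 30.7
[286 342  64  34 943] [656.3 -53.7  55.3] top 63.8 [670.2 -51.7] 28.0
```

View pics/w4.png

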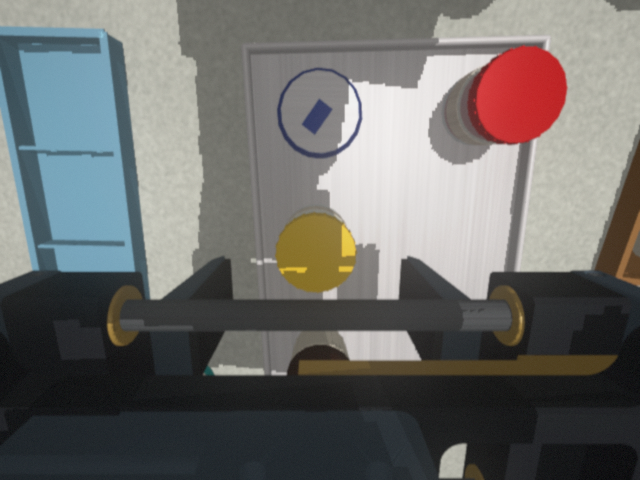

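The yellow jar (316,251) is centred between the fingers. Descend to z 64 and grip.

>>> {"method": "servo_tool", "body": {
  "motion": [0.6,0.4,-20,0,0,0,100,0,0,-20,0,0,0,100,0,0,-20,0,0,0,100,0,0,-15,0,0,0,100,0,0,-10,0,0,0,100,0,0,-5,0,0,0,100,0,0,0,0,0,0,100,0,0,0,0,0,0,50,0,0,0,0,0,0,50,0,0,0,0,0,0,50],
  "newtons": 22
}}

```text
time_s: 7.68
ee_pos: [563.0, -52.8, 65.0]
ee_rot: [179.9, 0.0, 90.0]
force: [0.5, -1.1, -0.4]
gripper_width: 74.0
```

>>> {"method": "servo_tool", "body": {
  "motion": [0,0,0,0,0,0,50,0,0,0,0,0,0,50,0,0,0,0,0,0,50,0,0,0,0,0,0,50]
}}

```text
time_s: 8.02
ee_pos: [562.7, -53.0, 64.5]
ee_rot: [179.9, 0.0, 90.0]
force: [-0.5, -0.8, 3.3]
gripper_width: 59.1
```

>>> {"method": "servo_tool", "body": {
  "motion": [0,0,10,0,0,0,50,0,0,20,0,0,0,50,0,0,30,0,0,0,50,0,0,30,0,0,0,50,0,0,10,0,0,0,50,0,0,0,0,0,0,50]
}}

```text
time_s: 8.52
ee_pos: [564.0, -53.0, 167.1]
ee_rot: [179.6, 0.0, 90.0]
force: [0.6, 0.3, -1.4]
gripper_width: 59.4
```

Held. Carry to the kraft near compartment (478.5,274).

>>> {"method": "servo_tool", "body": {
  "motion": [-3,15,0,0,0,0,50,-7,27,0,0,0,0,50,-7,27,0,0,0,0,50,-7,27,0,0,0,0,50,-7,27,0,0,0,0,50,-7,27,0,0,0,0,50,-7,27,0,0,0,0,50,-7,27,0,0,0,0,50,-7,27,0,0,0,0,50,-7,27,0,0,0,0,50]
}}

```text
time_s: 9.35
ee_pos: [494.5, 206.0, 161.9]
ee_rot: [-179.8, 0.1, 90.0]
force: [0.1, -1.0, -0.8]
gripper_width: 59.2
```

>>> {"method": "servo_tool", "body": {
  "motion": [-7,27,0,0,0,0,50,-7,27,0,0,0,0,50,-4.5,15,-10,0,0,0,50,0,0,-20,0,0,0,50,0,0,-20,0,0,0,50,0,0,-10,0,0,0,50,0,0,0,0,0,0,50,0,0,0,0,0,0,50]
}}

```text
time_s: 10.02
ee_pos: [477.3, 273.7, 102.9]
ee_rot: [-179.9, 0.1, 90.0]
force: [0.4, 0.1, -0.4]
gripper_width: 59.5
```

```bash
python3 -c "
from h import *
look('w5')"
```

```text
[477.3 273.7 102.9] [-1.799e+02  1.000e-01  9.000e+01] 59.5
[ 121    0  130   80 8050] [347.5 210.8  66.3] top 69.1 [338.8 208.3] 30.6
[  0   4  18  79 890] [346.1  98.5  44.4] top 49.5 [344.8  92.2] 20.6
[   0  185   70   99 5185] [451.9 104.1  64.7] top 71.6 [452.4  89.2] 28.0
[ 269  222   94   40 1413] [451.3 273.7  85. ] top 99.6 [463.8 274.4] 25.8
```

View pics/w5.png

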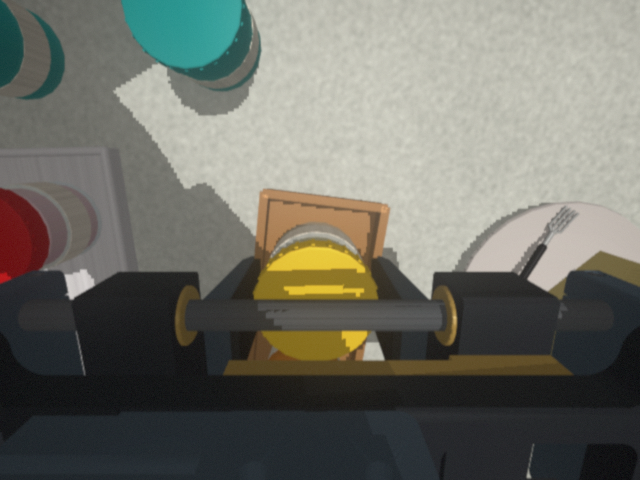

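The jar hangs over the near compartment, with the near wall at (326,198) well clear. Lowering.

>>> {"method": "servo_tool", "body": {
  "motion": [0,0,-12,0,0,0,50,0,0,-12,0,0,0,50,0,0,-7,0,0,0,50,0,0,-4,0,0,0,50,0,0,-2,0,0,0,50,0,0,0,0,0,0,50,0,0,0,0,0,0,50]
}}

```text
time_s: 10.65
ee_pos: [478.2, 274.4, 67.5]
ee_rot: [179.9, -0.0, 90.0]
force: [-1.0, -0.1, -1.5]
gripper_width: 59.6
```

>>> {"method": "servo_tool", "body": {
  "motion": [0,0,-1.5,0,0,0,50,0,0,-1.5,0,0,0,50,0,0,0,0,0,0,50,0,0,0,0,0,0,50]
}}

```text
time_s: 10.98
ee_pos: [478.2, 274.4, 64.5]
ee_rot: [179.9, -0.0, 90.0]
force: [-0.7, 0.3, 2.3]
gripper_width: 59.0
```

Floor contact. Release, lift, and go to choc (679.5,-49.5).

>>> {"method": "servo_tool", "body": {
  "motion": [0,0,0,0,0,0,70,0,0,0,0,0,0,100,0,0,0,0,0,0,100,0,0,0,0,0,0,100,0,0,10,0,0,0,100,0,0,25,0,0,0,100,0,0,30,0,0,0,100,8,-13,30,0,0,0,100,18,-29,0,0,0,0,100,18,-29,0,0,0,0,100]
}}

```text
time_s: 11.82
ee_pos: [523.2, 203.7, 162.3]
ee_rot: [179.7, -0.1, 90.2]
force: [0.0, -1.1, 0.0]
gripper_width: 91.6
```

>>> {"method": "servo_tool", "body": {
  "motion": [18,-29,0,0,0,0,100,18,-29,0,0,0,0,100,18,-29,0,0,0,0,100,18,-29,0,0,0,0,100,18,-29,0,0,0,0,100,18,-29,0,0,0,0,100,18,-29,0,0,0,0,100,18,-29,0,0,0,0,100,13,-21,0,0,0,0,100,0,0,0,0,0,0,100]
}}

```text
time_s: 12.65
ee_pos: [681.1, -54.5, 159.2]
ee_rot: [179.9, 0.1, 89.8]
force: [0.4, -0.6, -0.7]
gripper_width: 90.8
```

>>> {"method": "servo_tool", "body": {
  "motion": [0,0,0,0,0,0,100]
}}

```text
time_s: 12.73
ee_pos: [679.0, -50.9, 159.0]
ee_rot: [-180.0, -0.0, 89.9]
force: [0.1, 0.2, -0.3]
gripper_width: 91.1
```

```bash
python3 -c "
from h import *
look('w6')
from workcell import grab_frame
f=grab_frame('top');cv2.imwrite('pics/top6.png',f['image'][:,:,::-1])
f=grab_frame('side');cv2.imwrite('pics/side6.png',f['image'][:,:,::-1])"
```

```text
[679.  -50.9 159. ] [-180.    -0.    89.9] 91.1
[ 443  185   84   77 4953] [658.3  76.7  66.7] top 73.8 [661.   81.9] 29.9
[ 280  210   74   74 4315] [676.4 -49.7  67. ] top 73.8 [679.8 -49.5] 29.6
[ 121  259   67   41 1479] [ 702.1 -175.2   63.1] top 68.7 [ 701.2 -180.3] 22.0
```

View pics/w6.png

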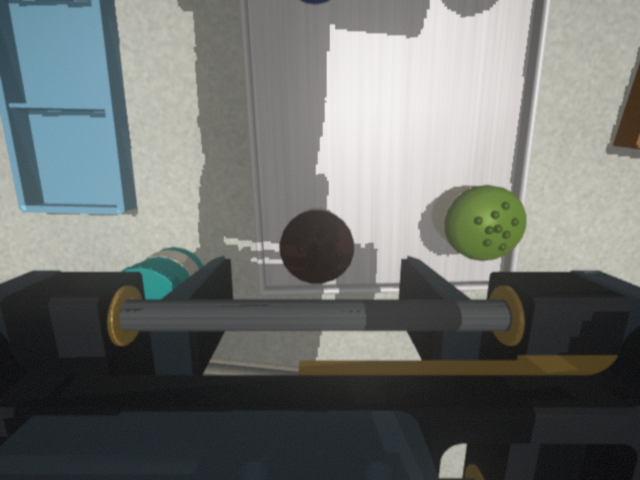

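View pics/side6.png

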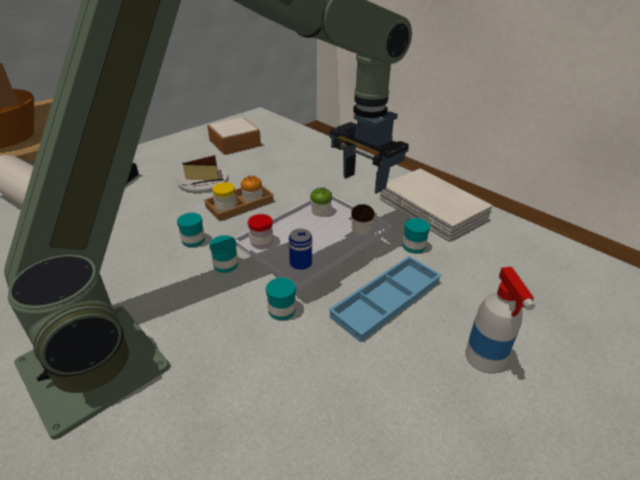

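Kraft holds both the yellow jar (224,196) and the gold muffin (251,188). The choc muffin is centred at (317,246) in the wrist view. Descend.

>>> {"method": "servo_tool", "body": {
  "motion": [0.8,1,-20,0,0,0,100,0,0,-20,0,0,0,100,0,0,-20,0,0,0,100,0,0,-20,0,0,0,100,0,0,-14,0,0,0,100,0,0,-8,0,0,0,100,0,0,-3,0,0,0,100,0,0,0,0,0,0,100,0,0,0,0,0,0,50,0,0,0,0,0,0,50],
  "newtons": 15
}}

```text
time_s: 13.72
ee_pos: [680.4, -48.7, 55.4]
ee_rot: [179.9, 0.0, 90.0]
force: [-0.1, -0.4, -0.4]
gripper_width: 80.7
```

>>> {"method": "servo_tool", "body": {
  "motion": [0,0,0,0,0,0,50,0,0,0,0,0,0,50,0,0,0,0,0,0,50,0,0,0,0,0,0,50,0,0,0,0,0,0,50]
}}

```text
time_s: 14.13
ee_pos: [679.9, -49.0, 54.5]
ee_rot: [180.0, 0.0, 90.0]
force: [-0.6, -0.1, 2.5]
gripper_width: 58.7
```

>>> {"method": "servo_tool", "body": {
  "motion": [0,0,10,0,0,0,50,0,0,20,0,0,0,50,0,0,30,0,0,0,50,0,0,30,0,0,0,50,0,0,10,0,0,0,50,0,0,0,0,0,0,50]
}}

```text
time_s: 14.63
ee_pos: [681.4, -48.9, 157.9]
ee_rot: [179.6, 0.0, 90.0]
force: [0.1, 0.6, 0.1]
gripper_width: 58.8
```

>>> {"method": "servo_tool", "body": {
  "motion": [-8,-25,0,0,0,0,50,-8,-25,0,0,0,0,50,-8,-25,0,0,0,0,50,-8,-25,0,0,0,0,50,-8,-25,0,0,0,0,50,-8,-25,0,0,0,0,50,-8,-25,0,0,0,0,50,-8,-25,0,0,0,0,50,-3.5,-9.7,0,0,0,0,50,0,0,-15,0,0,0,50]
}}

```text
time_s: 15.47
ee_pos: [612.1, -261.3, 140.0]
ee_rot: [179.8, 0.1, 89.8]
force: [0.4, 1.3, -0.4]
gripper_width: 58.8
```

>>> {"method": "servo_tool", "body": {
  "motion": [0,0,-20,0,0,0,50,0,0,-20,0,0,0,50,0,0,-10,0,0,0,50,0,0,0,0,0,0,50,0,0,0,0,0,0,50]
}}

```text
time_s: 15.88
ee_pos: [611.9, -257.9, 88.1]
ee_rot: [-179.9, -0.1, 90.0]
force: [-0.1, -0.1, -0.5]
gripper_width: 59.1
```

```bash
python3 -c "
from h import *
s,f=look('w7')
P=cloud(f); m=(f['depth']>0)&(P[...,2]>15)&(P[...,2]<33)&(abs(P[...,1]+257)<60)&(P[...,0]>380)&(P[...,0]<590)
q=P[m]; 
for x0 in range(400,590,20):
    w=q[abs(q[:,0]-x0)<6]
    L=w[w[:,1]>-257];R=w[w[:,1]<-257]
    if len(L)and len(R): print(x0,'outer',L[:,1].max().round(1),R[:,1].min().round(1), 'mid',((L[:,1].max()+R[:,1].min())/2).round(1))
c=q[abs(q[:,1]+257)<25]; h,e=np.histogram(c[:,0],bins=np.arange(380,600,4)); print([(int(a),int(b)) for a,b in zip(e,h) if b>10])
"
```

```text
[ 611.9 -257.9   88.1] [-1.799e+02 -1.000e-01  9.000e+01] 59.1
[ 227  231  177   69 5190] [ 593.2 -257.5   93.1] top 99.7 [ 594.7 -257.5] 39.6
460 outer -211.3 -302.8 mid -257.1
480 outer -211.8 -303.1 mid -257.5
500 outer -212.3 -303.5 mid -257.9
520 outer -212.8 -303.9 mid -258.3
540 outer -213.1 -304.6 mid -258.8
560 outer -213.5 -304.9 mid -259.2
580 outer -214.1 -305.3 mid -259.7
[(480, 29), (484, 652), (564, 47), (568, 366)]
```

View pics/w7.png

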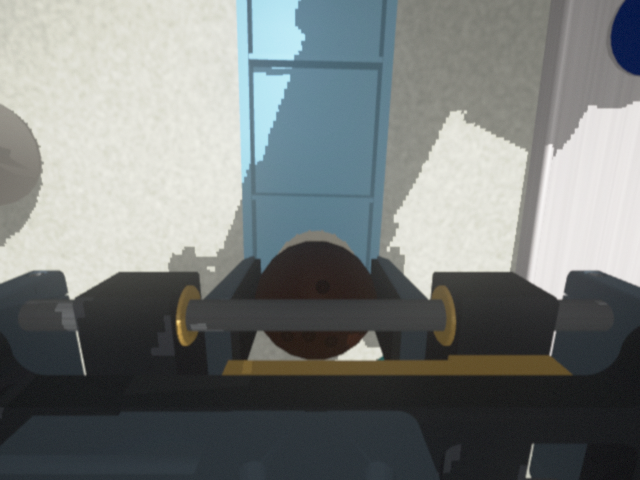

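The blue dividers at (315,64) and (314,195) put the compartment centres at x 444.5, 528.5 and 612.5, with y −257, −258.5 and −260. The muffin is over the far compartment. I'll shift −2 in y and lower.

>>> {"method": "servo_tool", "body": {
  "motion": [0.5,-2,-12,0,0,0,50,0,0,-10,0,0,0,50,0,0,-6,0,0,0,50,0,0,-3,0,0,0,50,0,0,-1.5,0,0,0,50,0,0,-1.5,0,0,0,50,0,0,0,0,0,0,50,0,0,0,0,0,0,50]
}}

```text
time_s: 16.6
ee_pos: [612.8, -260.6, 55.3]
ee_rot: [180.0, 0.0, 90.0]
force: [-0.2, 0.2, 0.0]
gripper_width: 59.0
```

>>> {"method": "servo_tool", "body": {
  "motion": [0,0,-1.2,0,0,0,50,0,0,0,0,0,0,50,0,0,0,0,0,0,70,0,0,0,0,0,0,100,0,0,0,0,0,0,100,0,0,0,0,0,0,100,0,0,10,0,0,0,100,0,0,30,0,0,0,100,0,0,35,0,0,0,100,0,0,35,0,0,0,100]
}}

```text
time_s: 17.43
ee_pos: [612.1, -260.3, 165.1]
ee_rot: [-179.9, -0.0, 90.0]
force: [1.3, -0.2, -0.2]
gripper_width: 91.2
```

>>> {"method": "servo_tool", "body": {
  "motion": [-16,23,0,0,0,0,100,-16,23,0,0,0,0,100,-16,23,0,0,0,0,100,-16,23,0,0,0,0,100,-16,23,0,0,0,0,100,-16,23,0,0,0,0,100,-16,23,0,0,0,0,100,-16,23,0,0,0,0,100,-16,23,0,0,0,0,100,-2,3,0,0,0,0,100]
}}

```text
time_s: 18.27
ee_pos: [463.5, -47.8, 164.4]
ee_rot: [-179.9, -0.1, 90.1]
force: [-0.2, -0.0, -0.4]
gripper_width: 91.6
```

>>> {"method": "servo_tool", "body": {
  "motion": [0,0,0,0,0,0,100,0,0,0,0,0,0,100]
}}

```text
time_s: 18.43
ee_pos: [467.4, -50.8, 164.6]
ee_rot: [179.9, 0.0, 90.0]
force: [0.1, -0.6, -0.1]
gripper_width: 91.3
```

```bash
python3 -c "
from h import *
look('w8')"
```

```text
[467.4 -50.8 164.6] [179.9   0.   90. ] 91.3
[ 438   19  102   99 7594] [340.7  69.3  66.9] top 69.3 [340.1  72.3] 31.1
[ 154   22   94   99 7093] [ 342.4 -129.2   67.2] top 69.2 [ 342.  -130.7] 30.8
[ 618   39   22   71 1070] [340.5 182.5  47.5] top 57.0 [338.2 194.2] 24.9
[ 438  191   92   80 5689] [452.1  78.5  69.6] top 72.1 [454.2  81.6] 30.9
[ 279  209   73   80 4565] [463.1 -50.8  91.4] top 94.6 [466.6 -51.1] 27.0
```

View pics/w8.png

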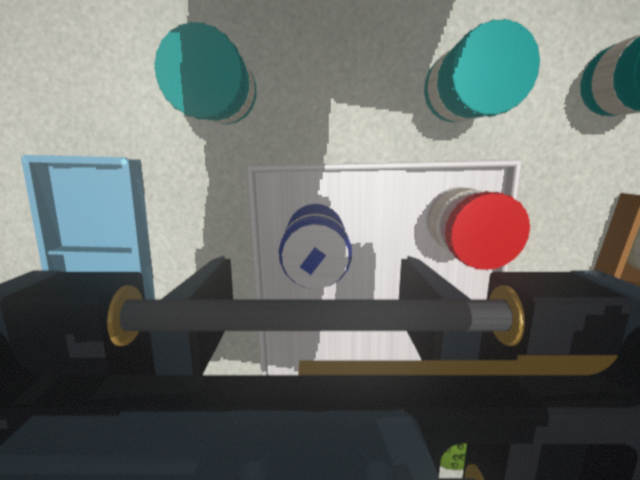

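The can (315,252), with its blue tab, is centred between the fingers. Descend to z 62 and grip.

>>> {"method": "servo_tool", "body": {
  "motion": [-0.5,0,-20,0,0,0,100,0,0,-20,0,0,0,100,0,0,-20,0,0,0,100,0,0,-18,0,0,0,100,0,0,-14,0,0,0,100,0,0,-8,0,0,0,100,0,0,-3,0,0,0,100,0,0,0,0,0,0,100,0,0,0,0,0,0,40,0,0,0,0,0,0,40],
  "newtons": 22
}}

```text
time_s: 19.32
ee_pos: [466.9, -50.8, 61.6]
ee_rot: [179.9, 0.0, 90.0]
force: [-0.0, 1.0, 0.2]
gripper_width: 80.7
```

>>> {"method": "servo_tool", "body": {
  "motion": [0,0,0,0,0,0,40,0,0,0,0,0,0,40,0,0,0,0,0,0,40,0,0,0,0,0,0,40,0,0,0,0,0,0,40]
}}

```text
time_s: 19.73
ee_pos: [466.2, -50.5, 61.0]
ee_rot: [180.0, 0.0, 90.0]
force: [0.1, -0.2, 1.2]
gripper_width: 52.6
```

>>> {"method": "servo_tool", "body": {
  "motion": [0,0,10,0,0,0,40,0,0,20,0,0,0,40,0,0,30,0,0,0,40,0,0,30,0,0,0,40,0,0,10,0,0,0,40,0,0,0,0,0,0,40]
}}

```text
time_s: 20.23
ee_pos: [467.8, -50.7, 163.4]
ee_rot: [179.7, 0.0, 90.0]
force: [0.6, -0.4, -1.9]
gripper_width: 52.4
```

>>> {"method": "servo_tool", "body": {
  "motion": [7.5,-25,0,0,0,0,40,7.5,-25,0,0,0,0,40,7.5,-25,0,0,0,0,40,7.5,-25,0,0,0,0,40,7.5,-25,0,0,0,0,40,7.5,-25,0,0,0,0,40,7.5,-25,0,0,0,0,40,7.5,-25,0,0,0,0,40,2,-8,0,0,0,0,40,0,0,-15,0,0,0,40]
}}

```text
time_s: 21.07
ee_pos: [529.5, -261.1, 146.3]
ee_rot: [179.8, 0.1, 89.9]
force: [0.4, -0.3, -1.1]
gripper_width: 52.5
```

>>> {"method": "servo_tool", "body": {
  "motion": [0,0,-20,0,0,0,40,0,0,-20,0,0,0,40,0,0,-12,0,0,0,40,0,0,0,0,0,0,40,0,0,0,0,0,0,40]
}}

```text
time_s: 21.48
ee_pos: [527.1, -257.6, 92.3]
ee_rot: [-179.8, -0.1, 90.0]
force: [0.8, -0.4, -0.1]
gripper_width: 52.7
```

```bash
python3 -c "
from h import *
look('w9')"
```

```text
[ 527.1 -257.6   92.3] [-1.798e+02 -1.000e-01  9.000e+01] 52.7
[ 238  229  157   68 3009] [ 508.  -257.3   88.5] top 99.3 [ 509.8 -257.3] 36.3
```

View pics/w9.png

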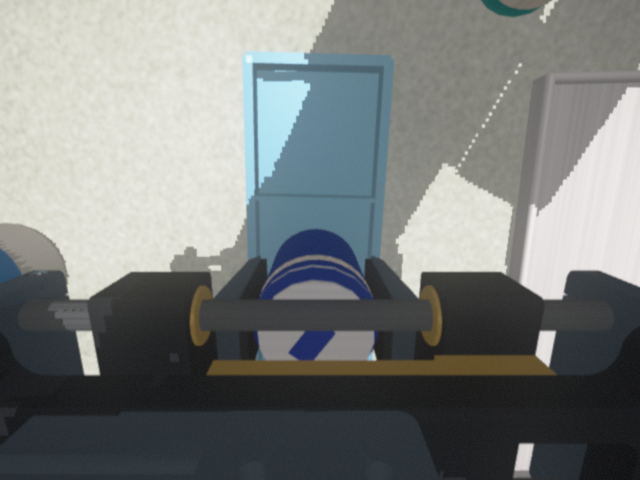

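The can is over the middle compartment, with the divider at (315,196) clear. Lowering.

>>> {"method": "servo_tool", "body": {
  "motion": [0.5,-1,-12,0,0,0,40,0,0,-10,0,0,0,40,0,0,-4,0,0,0,40,0,0,-2,0,0,0,40,0,0,-1.5,0,0,0,40,0,0,-1,0,0,0,40,0,0,0,0,0,0,40,0,0,0,0,0,0,40]
}}

```text
time_s: 22.2
ee_pos: [528.8, -259.6, 63.6]
ee_rot: [180.0, 0.0, 90.0]
force: [-0.1, 0.0, -1.5]
gripper_width: 52.7
```

>>> {"method": "servo_tool", "body": {
  "motion": [0,0,-1.5,0,0,0,40,0,0,-1.3,0,0,0,40,0,0,0,0,0,0,40,0,0,0,0,0,0,60,0,0,0,0,0,0,100,0,0,0,0,0,0,100,0,0,0,0,0,0,100,0,0,10,0,0,0,100,0,0,30,0,0,0,100,0,0,35,0,0,0,100]
}}

```text
time_s: 23.03
ee_pos: [527.2, -258.8, 134.8]
ee_rot: [-179.7, -0.1, 90.0]
force: [1.2, -0.3, 0.6]
gripper_width: 90.4
```

>>> {"method": "servo_tool", "body": {
  "motion": [0,0,30,0,0,0,100,-6,28,0,0,0,0,100,-6,28,0,0,0,0,100,-6,28,0,0,0,0,100,-6,28,0,0,0,0,100,-6,28,0,0,0,0,100,-6,28,0,0,0,0,100,-6,28,0,0,0,0,100,-6,28,0,0,0,0,100,-6,28,0,0,0,0,100]
}}

```text
time_s: 23.87
ee_pos: [474.2, -6.3, 166.3]
ee_rot: [179.9, -0.0, 90.0]
force: [1.1, 0.3, 0.4]
gripper_width: 91.5
```

>>> {"method": "servo_tool", "body": {
  "motion": [-6,28,0,0,0,0,100,-6,28,0,0,0,0,100,-6,28,0,0,0,0,100,-2.5,5,0,0,0,0,100,0,0,0,0,0,0,100,0,0,0,0,0,0,100]
}}

```text
time_s: 24.37
ee_pos: [454.3, 81.3, 166.0]
ee_rot: [179.9, 0.0, 90.1]
force: [0.5, 0.4, 0.0]
gripper_width: 91.2
```

```bash
python3 -c "
from h import *
look('w10')
from workcell import grab_frame
f=grab_frame('side');cv2.imwrite('pics/side10.png',f['image'][:,:,::-1])"
```

```text
[454.3  81.3 166. ] [179.9   0.   90.1] 91.2
[ 442   33  100   97 7310] [335.1 205.2  66.9] top 69.3 [334.8 208. ] 30.9
[ 259   42   87   95 6281] [339.8  72.3  67.8] top 69.2 [339.9  72.1] 30.7
[   0   45   81   94 5993] [ 344.  -117.7   64.8] top 69.0 [ 342.3 -129.6] 30.8
[ 277  206   79   80 4725] [452.3  81.9  70.6] top 72.1 [454.2  81.8] 30.7
[ 502  235   96   37 2726] [461.1 267.4  67.1] top 72.1 [472.1 273.2] 29.0
```

View pics/w10.png

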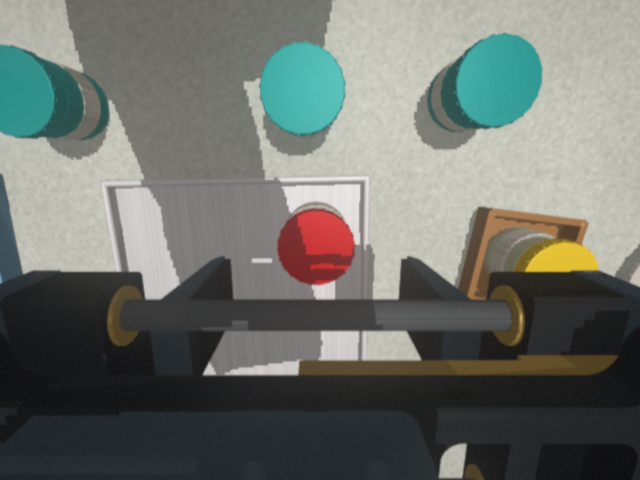

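View pics/side10.png

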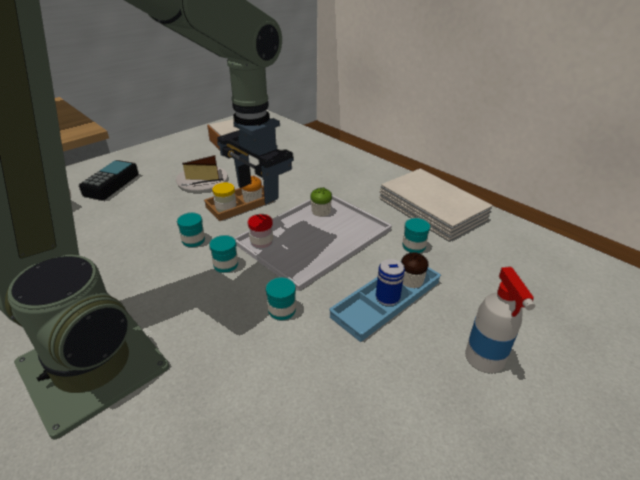

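The red jar (316,246) is centred. The can (390,282) and choc muffin (414,270) stand in the blue tray. Descend and grip red.

>>> {"method": "servo_tool", "body": {
  "motion": [0,0.4,-20,0,0,0,100,0,0,-20,0,0,0,100,0,0,-20,0,0,0,100,0,0,-20,0,0,0,100,0,0,-13,0,0,0,100,0,0,-6,0,0,0,100,0,0,-2,0,0,0,100,0,0,0,0,0,0,100,0,0,0,0,0,0,50,0,0,0,0,0,0,50],
  "newtons": 22
}}

```text
time_s: 25.3
ee_pos: [454.9, 81.8, 65.3]
ee_rot: [179.9, -0.0, 90.0]
force: [-1.4, -0.2, -0.3]
gripper_width: 81.0
```

>>> {"method": "servo_tool", "body": {
  "motion": [0,0,0,0,0,0,50,0,0,0,0,0,0,50,0,0,0,0,0,0,50,0,0,0,0,0,0,50,0,0,0,0,0,0,50]
}}

```text
time_s: 25.72
ee_pos: [454.4, 81.9, 64.8]
ee_rot: [180.0, -0.0, 90.0]
force: [-0.6, -1.1, 3.3]
gripper_width: 59.4
```

>>> {"method": "servo_tool", "body": {
  "motion": [0,0,10,0,0,0,50,0,0,20,0,0,0,50,0,0,30,0,0,0,50,0,0,30,0,0,0,50,0,0,10,0,0,0,50,0,0,0,0,0,0,50]
}}

```text
time_s: 26.22
ee_pos: [455.7, 82.2, 167.0]
ee_rot: [179.7, -0.1, 90.0]
force: [-0.4, -0.1, -2.1]
gripper_width: 59.2
```

>>> {"method": "servo_tool", "body": {
  "motion": [-1,-15,0,0,0,0,50,-1,-27,0,0,0,0,50,-1,-27,0,0,0,0,50,-1,-27,0,0,0,0,50,-1,-27,0,0,0,0,50,-1,-27,0,0,0,0,50,-1,-27,0,0,0,0,50,-1,-27,0,0,0,0,50,-1,-27,0,0,0,0,50,-1,-27,0,0,0,0,50]
}}

```text
time_s: 27.05
ee_pos: [442.8, -176.9, 162.7]
ee_rot: [-179.8, -0.1, 90.0]
force: [1.4, -0.3, -2.0]
gripper_width: 59.6
```

>>> {"method": "servo_tool", "body": {
  "motion": [0,-27,0,0,0,0,50,0,-27,0,0,0,0,50,0,-26.5,0,0,0,0,50,0,0,-10,0,0,0,50,0,0,-20,0,0,0,50,0,0,-20,0,0,0,50,0,0,-12,0,0,0,50,0,0,0,0,0,0,50,0,0,0,0,0,0,50]
}}

```text
time_s: 27.8
ee_pos: [443.1, -255.6, 100.9]
ee_rot: [-179.8, -0.1, 90.0]
force: [0.3, -0.8, -1.0]
gripper_width: 59.2
```

```bash
python3 -c "
from h import *
look('w11')"
```

```text
[ 443.1 -255.6  100.9] [-1.798e+02 -1.000e-01  9.000e+01] 59.2
[  475    29   140   126 13290] [ 342.  -134.6   66.5] top 69.2 [ 342.  -131.4] 30.9
[ 267  222  101   45 1515] [ 416.6 -255.4   87.4] top 99.5 [ 426.2 -254.5] 24.6
```

View pics/w11.png

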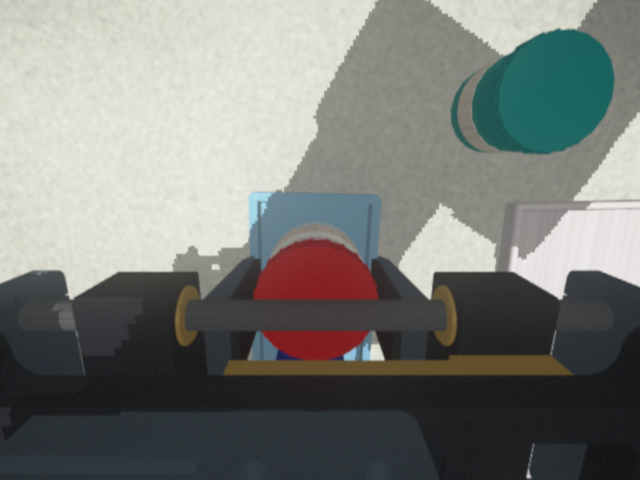

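The red jar is over the near compartment, with the near wall at (315,197) clear. Lowering.

>>> {"method": "servo_tool", "body": {
  "motion": [0.5,-1,-12,0,0,0,50,0,0,-12,0,0,0,50,0,0,-6,0,0,0,50,0,0,-3,0,0,0,50,0,0,-2,0,0,0,50,0,0,-1,0,0,0,50,0,0,0,0,0,0,50,0,0,0,0,0,0,50]
}}

```text
time_s: 28.52
ee_pos: [444.9, -257.8, 67.0]
ee_rot: [180.0, 0.0, 90.0]
force: [-0.5, -0.3, -1.4]
gripper_width: 59.8
```

>>> {"method": "servo_tool", "body": {
  "motion": [0,0,-1.3,0,0,0,50,0,0,-1.1,0,0,0,50,0,0,0,0,0,0,50,0,0,0,0,0,0,70,0,0,0,0,0,0,100,0,0,0,0,0,0,100,0,0,0,0,0,0,100,0,0,10,0,0,0,100,0,0,30,0,0,0,100,0,0,35,0,0,0,100]
}}

```text
time_s: 29.35
ee_pos: [443.2, -256.8, 138.7]
ee_rot: [-179.7, -0.2, 90.0]
force: [1.1, -0.3, -0.3]
gripper_width: 91.4
```

>>> {"method": "servo_tool", "body": {
  "motion": [0,0,30,0,0,0,100,-5,25,15,0,0,0,100,-5,30,10,0,0,0,100,-5,30,0,0,0,0,100,-5,30,0,0,0,0,100,-5,30,0,0,0,0,100,-5,30,0,0,0,0,100,-5,30,0,0,0,0,100,0,0,0,0,0,0,100,0,0,0,0,0,0,100]
}}

```text
time_s: 30.18
ee_pos: [409.4, -51.7, 194.8]
ee_rot: [179.9, 0.0, 90.2]
force: [0.3, 0.5, -0.1]
gripper_width: 91.3
```

Run:
```python
from h import *
from workcell import grab_frame,sensors
s=sensors.state();print(s["time_s"],s["ee_pos"],s["force"])
g=grab_frame('side');cv2.imwrite('pics/side12.png',g['image'][:,:,::-1])
f=grab_frame('top');cv2.imwrite('pics/top12.png',f['image'][:,:,::-1])
im=f['image'][:,:,::-1]
cv2.imwrite("pics/crop12.png",cv2.resize(im[145:325,170:440],None,fx=2.9,fy=2.9,interpolation=cv2.INTER_CUBIC))
P=cloud(f);ok=f["depth"]>0
K=((520,269),-7.2);B=((528.5,-258.4),-1.2)
for n,(x,y),t in [("gold",(562,264),K),("yel",(478,274),K),("choc",(612,-260),B),("can",(528,-258),B),("red",(445,-257),B),("green",(659,82),None)]:
    m=ok&(np.hypot(P[...,0]-x,P[...,1]-y)<45)&(P[...,2]>40)&(P[...,2]<110); q=P[m]
    if len(q)<50: print(n,"hidden",len(q));continue
    c,r=cv2.minEnclosingCircle(q[:,:2].astype(np.float32)); c=np.array(c); o=""
    if t:
        a=np.radians(t[1]); d=c-t[0]; o=np.round([d[0]*np.cos(a)+d[1]*np.sin(a),-d[0]*np.sin(a)+d[1]*np.cos(a)],1)
    print(n,c.round(1),round(r,1),"top %.1f"%np.percentile(q[:,2],97),"tray",o)
```

```text
30.1833 [409.44382377 -51.74695194 194.80026502] [ 0.33044907  0.48391952 -0.10596971]
gold [560.6 264.4] 29.9 top 75.1 tray [40.8  0.5]
yel [476.6 273.6] 30.5 top 75.5 tray [-43.7  -0.8]
choc [ 612.8 -259.5] 30.2 top 75.2 tray [84.3  0.7]
can [ 528.5 -259.3] 27.1 top 97.2 tray [ 0.  -0.9]
red [ 444.  -257.9] 31.0 top 75.3 tray [-84.5  -1.2]
green [659.   82.4] 30.1 top 75.8 tray
```

View pics/crop12.png

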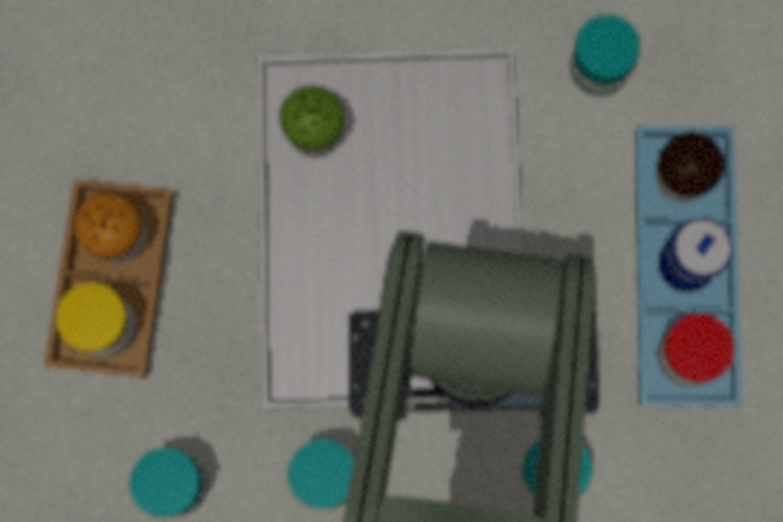

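View pics/side12.png

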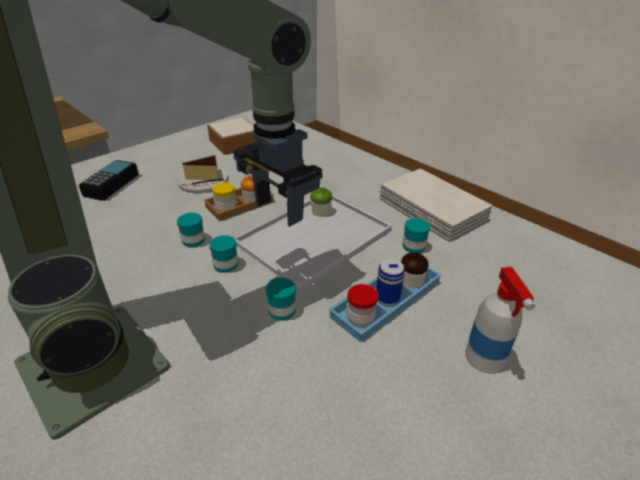

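All five stand in their compartments, within 2 mm of the centres. The green muffin hasn't moved, and its top reads the same height as the placed items. Nothing is touching the arm, so I'm handing in.

```bash
python3 -c "
from workcell import env
print(env.job_done())"
```

```text
the job is handed in; nothing more can be done
None
```

Both orders are made up and the job was handed in at about 30 s. `env.job_done()` gives no verdict, so what follows rests on my own checks.

- **Kraft tray:** the golden muffin is in the far compartment and the yellow-lidded jar in the near one.
- **Blue tray:** the chocolate muffin is in the far compartment, the coffee can in the middle and the red-lidded jar in the near one.

**Last checks (top and side cameras):** each item stood upright, within about 2 mm of its compartment centre along the tray and about 1 mm of the tray's long centre line. Each was let go within about 1 mm of its pick-up height. The arm was clear of everything, with about 0.5 N at the wrist.

**Bystanders:** the green muffin measured 0.5 mm or less from its starting position. I did not measure the cheesecake plate or the spray bottle; they looked unmoved in the side view.

**One disagreement:** in the final picture the 68–70 mm items' tops read about 2 mm higher than at the start. The untouched green muffin read higher too, so I put this down to the camera or the way I measured it rather than to the placing.

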